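# Rehang the lift-off door of the media cubby

### The job

The wooden door of the little white media cubby has been lifted off and is standing in the slot of the round caddy. Take it out and, with the door standing open at about a right angle to the cubby's front, gently lower both hinge knuckles at once over the two upright hinge pins until it is fully down, let go of it, and then gently push it shut against the cubby's bumpers. Never force it: feel for the pins, and leave the things on the caddy as they lie.

Things in the scene. Friction and masses are not known exactly. Their poses are not given: they have to be found in the camera images.
- door: Loose wooden door 150 (x) x 12 (y) x 160 mm (z), 0.15-0.31 kg, origin mid-underside, z up. Hinge end -x, free end +x. Outer face -y, with a steel pull knob 20 mm proud at x +55, z +80. Starts upright on the caddy in a 15 mm slot between rails 32 mm high and 90 mm long; grip across its thickness from above.
- knuckle_low (a point): Centre of the lower mouth of the door's lower knuckle, at door x -89, y 0, z +15 mm (14 mm beyond the panel's hinge edge). Knuckles are steel tubes along the door's z: 18 mm outside diameter, 10.5 mm bore right through, 18 mm tall, joined to the panel by 5 mm thick leaves.
- knuckle_top (a point): Centre of the lower mouth of the door's upper knuckle: the same tube, 105 mm above the lower one on the same line (door x -89, y 0, z +120 mm).
- free_edge (a point): Middle of the door's free edge, at door x +75, y 0, z +80 mm.
- cubby: Fixed white box 160 (x) x 134 (y) x 168 mm (z), origin mid-underside, open front to its -x (to the robot); hinge pins outboard of its +y side, just ahead of the front. Door shut: door x along cubby -y, knob outward, free end on two 8 mm rubber bumpers at the front's -y edge. Open at a right angle: door x along cubby -x. It swings freely, no spring.
- hinge_low (a point): Zero mark of the lower hinge, cubby x -94, y +80 mm, at the height of its shoulder's top, z +27 mm, where the lower knuckle's mouth rests when fully down. The hinge plate has slotted screws: both real pins stand 3 to 15 mm beyond this mark along cubby +y and up to 5 mm either way along x (equally, firmly fixed; heights true). Pin 8 mm diameter, 16 mm high, 1 mm chamfer.
- hinge_top (a point): Zero mark of the upper hinge, 105 mm above the lower (z +132 mm); its pin is off by the same. Shoulders are 16 mm wide; shoulder and its arm (running to cubby +x) reach 12 mm below the shoulder's top. So bring the door in level from the front, 20 to 55 mm above its seated height: upper knuckle over the upper pin, lower knuckle between the two shoulders; then lower.
- caddy: White round turntable, 340 mm across, top 30 mm above the cabinet top; origin at the middle of its underside, x along the slot that holds the door. Its foot is fixed, the round top turns stiffly.
- remote_black: Bystander: black remote control 150 x 40 x 18 mm lying on the caddy; origin mid-underside.
- remote_white: Bystander: white remote control 150 x 40 x 18 mm lying on the caddy; origin mid-underside.
- trinket_box: Bystander: blue and white ceramic trinket box 77 x 57 x 41 mm on the caddy; origin mid-underside.
- spinner: Bystander: three-lobed chrome fidget spinner, 75 mm across, 8 mm thick, on the caddy; origin mid-underside.
Mind the look-alikes: they are no part of the job. There is more than one size of the cubby; the job needs the larger.

How it is judged (in metres and radians):
On the way, in this order (a step that is already met when the one before it is completed fails the run):
1. the door is lifted clear of the caddy's slot (height (world z) of door above 0.065 m), for 0.1 s.
2. the door hangs fully down on both pins, open at least 40 degrees, let go (x of knuckle_low in the frame of hinge_low between -0.008 and 0.008 m and y of knuckle_low in the frame of hinge_low between 0 and 0.018 m and x of knuckle_top in the frame of hinge_top between -0.008 and 0.008 m and y of knuckle_top in the frame of hinge_top between 0 and 0.018 m and z of knuckle_low in the frame of cubby between 0.023 and 0.031 m and z of knuckle_top in the frame of cubby below 0.136 m and angle between door's own z axis and vertical below 0.07 rad and angle between the x axis of door and the y axis of cubby, either way round above 0.7 rad and contact force between the fingers and door below 0.1 N and linear speed of door below 0.05 m/s), for 0.2 s.
At the end, for the whole second after the job is handed in: The door hangs on both pins, both knuckles fully down (within 4 mm of seated height and 0 to 18 mm beyond the hinge marks along cubby +y, within 8 mm of them along x, as round the pins), upright within 4 degrees, shut within about 7 degrees (0.12 rad) of the cubby's front, at rest and untouched (x of knuckle_low in the frame of hinge_low between -0.008 and 0.008 m and y of knuckle_low in the frame of hinge_low between 0 and 0.018 m and x of knuckle_top in the frame of hinge_top between -0.008 and 0.008 m and y of knuckle_top in the frame of hinge_top between 0 and 0.018 m and z of knuckle_low in the frame of cubby between 0.023 and 0.031 m and z of knuckle_top in the frame of cubby below 0.136 m and angle between door's own z axis and vertical below 0.07 rad and angle between the x axis of door and the y axis of cubby, either way round below 0.12 rad and y of free_edge in the frame of cubby below 0 m and linear speed of door below 0.02 m/s and angular speed of door below 0.1 rad/s).
It fails at once if the door is pressed or knocked against the cubby or its pins with more than 40 N (contact force between door and cubby above 40 N).
It fails at once if the robot presses on the cubby with more than 10 N (contact force between any of the arm, the fingers and cubby above 10 N).
It fails at once if a remote, the trinket box or the spinner is displaced by more than 25 mm (distance of any of remote_black, remote_white, trinket_box, spinner from where it was at the start of the episode above 0.025 m).
It also fails if it takes over 72 s, if anything falls off the work surface, if the arm or the gripper's body presses on something with over 40 N, if the wrist force passes 120 N, or if a joint passes its speed limit or range.

### The arm

A 7-joint arm with a two-finger parallel gripper is mounted at the origin on the work surface. World frame = base frame: x ahead of the robot, y to its left, z up, the work surface at z = 0. Lengths are in mm, angles in degrees, forces in N, time in s.
With the tool pointing down it reaches from about 425 to 825 mm from the base axis. Payload 3.6 kg.
Tool frame: the origin (TCP) lies at the very end of the fingers, on their centre line; the grasp point (between the pads) lies 19 mm behind it; z points along the fingers, y is the line along which they close (so a half turn about z gives the same grasp; the last joint's range is limited). The gripper opens to 93 mm and grips with 3 to 60 N. Pads are 15 mm wide; open, the fingers measure 128 mm over their backs; the gripper's body (75 mm by 188 mm) begins 65 mm behind the grasp point.
Start: joints at [-78.524, 35.231, -0.722, 81.555, 0.464, 63.22, -2.315], TCP at [146.126, 633.33, 192.24] pointing down, gripper open.
Joint ranges: [-178.69, 178.69], [-17.37, 117.87], [-77.05, 75.6], [15.02, 138.74], [-78.02, 258.01], [0.78, 113.62], [-162.83, 162.83]. Speed limits (degrees/s): [159.86, 159.86, 180, 180, 180, 180, 180].

### API

Orientations are given as a 3x3 rotation matrix whose columns are the frame's x, y, z axes.
In Python, from plant import robot, hand, imaging, readout gives the robot as it stands. Calls block until the motion is done:
- robot.goto(position, orientation): joint-space move of the TCP to a pose.
- robot.movel(position, rotation=None, speed=150): straight line of the TCP; rotation=None keeps the orientation; speed is the mean speed in mm/s.
- robot.move_j(angles): joint-space move.
- hand.gripper_to(opening, newtons=None): finger opening in mm; newtons is the grip in N (None keeps the last); returns when the fingers have stopped.
- robot.wait(seconds).
- robot.inverse_kinematics(position, orientation): joint angles nearest the present ones, or None.
- imaging.snapshot(name): name is "scene" or "top" or "wrist"; returns the picture (420x560x3 uint8, red, green, blue); there is no depth.
- imaging.camera_model(name): a dict with "intrinsics" (3x3 intrinsics, pixels), "rvec" (rotation vector, rad) and "tvec" (3), from world to camera coordinates, as OpenCV has them. Camera axes: x right, y down, z forward; pixel columns grow to the right and rows downward; lengths in mm; the calibration is good to about 2 mm. A picture is of the moment at which its call begins: read the wrist's pose just before it. camera_model takes no time and is no camera call; for the wrist camera it gives the pose at the moment of the call.
A pose or a line that the arm cannot do raises robot.IKError and nothing moves.
- robot.finish_job(): hands the job in; it is judged then, once.
Readings, each from a call of its own:
- readout.current_time_s(): time.
- readout.current_joints(): joint angles.
- readout.current_joint_vel(): joint speeds.
- readout.current_effort(): joint torques, N m.
- readout.current_position(): TCP position.
- readout.current_tool_rot(): TCP orientation.
- readout.current_wrist_force(): force on the tool from outside, world axes, zero at the start.
- readout.current_ft_torque(): the same for the moment, N m.
- readout.current_opening(): finger opening in mm.
- readout.current_gripper_force(): force on a finger pad.
Only numpy, scipy, OpenCV 4.12 (cv2) and the standard library are available. Lean on these libraries where they do the work, as an engineer would, in place of code of your own. Each camera call takes 0.05 s, during which the arm holds its last target. There are 200 camera calls.

## Working session

There is one attempt and no reset: what is moved stays moved. The work goes in short steps, each a Python script; the robot and the scene stay as the last script left them, time stands still between calls to the robot, and variables do not carry over. Pictures are saved under pics/ and viewed, at most 10 in all, crops included, and the job is handed in when it is done.

```bash
mkdir -p pics
cat > h.py <<'E'
import numpy as np, cv2
from plant import robot, hand, imaging, readout
def snap(n,f):
    cm=imaging.camera_model(n); im=imaging.snapshot(n); cv2.imwrite('pics/'+f+'.png',im[:,:,::-1]); 
    np.savez('pics/'+f+'.npz',K=cm['intrinsics'],r=cm['rvec'],t=cm['tvec']); return im
def load(f):
    d=np.load('pics/'+f+'.npz'); return np.array(d['K'],float),np.array(d['r'],float),np.array(d['t'],float).ravel()
def ray(f,u,v):
    K,r,t=load(f);R=cv2.Rodrigues(r)[0]; return -R.T@t, R.T@np.linalg.inv(K)@[u,v,1]
def atz(f,u,v,z):
    c,d=ray(f,u,v); return c+d*(z-c[2])/d[2]
def proj(f,P):
    K,r,t=load(f); return cv2.projectPoints(np.array(P,float).reshape(-1,1,3),r,t,K,None)[0].reshape(-1,2)
E
python3 - <<'E'
from h import *
for n in ['scene','top']:
    snap(n,n+'0'); print(n,load(n+'0')[0].tolist(),ray(n+'0',280,210))
a=[cv2.imread('pics/%s0.png'%n) for n in ['scene','top']]
for i,n in enumerate(['scene','top']): cv2.imwrite('pics/%s0b.png'%n,cv2.resize(a[i],(800,600),interpolation=cv2.INTER_CUBIC))
E
ls
```

```text
scene [[392.94509994002243, 0.0, 274.93189515815067], [0.0, 392.94509994002243, 210.88926705533174], [0.0, 0.0, 1.0]] (array([1299.73429905,  -19.91820428,  571.4404102 ]), array([-0.84477802,  0.03757292, -0.53395678]))
top [[393.545294934344, 0.0, 281.9399810402379], [0.0, 393.545294934344, 206.08894598542713], [0.0, 0.0, 1.0]] (array([ 384.62614934,   -5.41416946, 1214.83891695]), array([ 0.15919228,  0.01182373, -0.98723912]))
h.py
pics
```

View pics/scene0b.png

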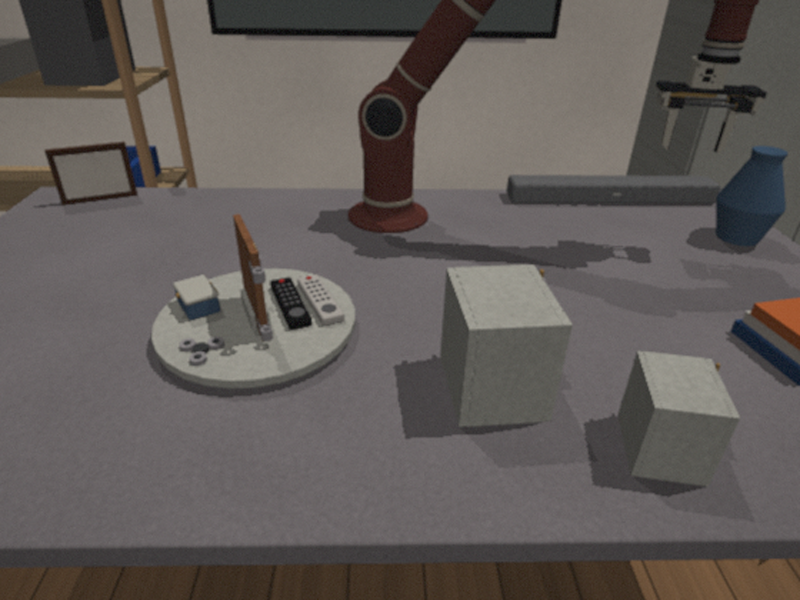

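View pics/top0b.png

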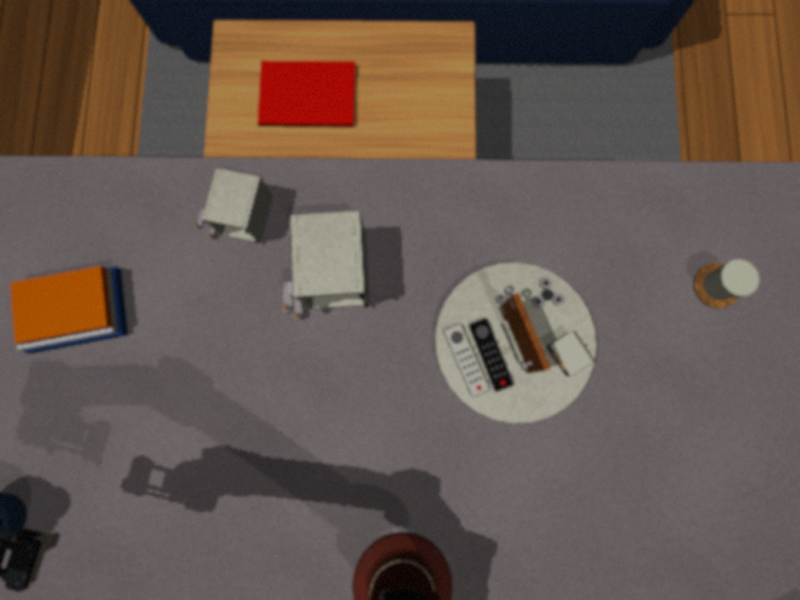

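Top view: cubbies are the large one at (328,255) and a small look-alike at (235,205). The door stands in the caddy slot at (525,335), with its knuckles at the far end. I choose the large cubby (328,255) and check both in a close crop.

Run:
```python
from h import *
im=cv2.imread('pics/top0.png')
a=cv2.resize(im[175:275,325:392],(402,600),interpolation=cv2.INTER_CUBIC)   # x6
b=cv2.resize(im[140:240,193:259],(396,600),interpolation=cv2.INTER_CUBIC)
cv2.imwrite('pics/crop1.png',np.clip(np.hstack([a,b])*1.4,0,255).astype(np.uint8))
```

```text
(no output)
```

View pics/crop1.png

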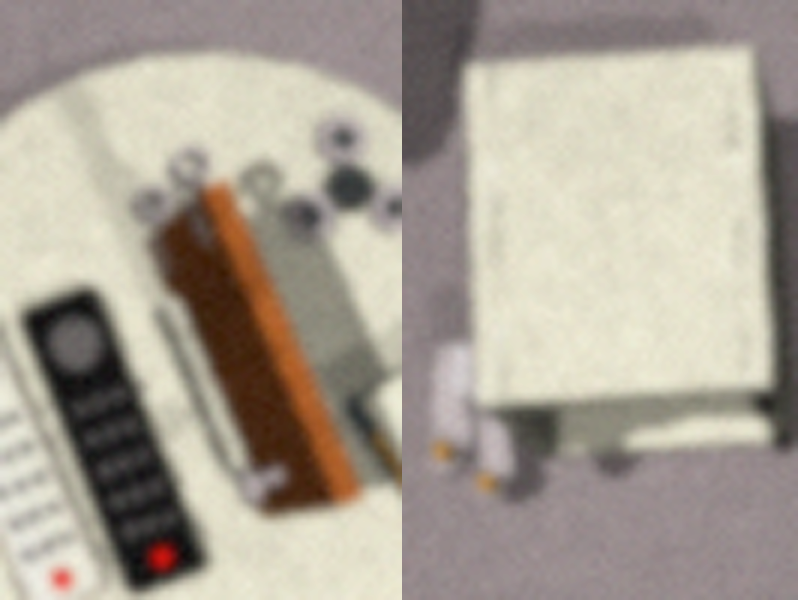

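The crop shows the door's orange top edge running from (215,188) to (346,495) and its knuckles at (188,165). The knob is on the left, at (262,480). The cubby's top corners are (466,66), (754,48), (772,388) and (478,403). The two pin tips are orange, at (441,452) for the upper and (486,482) for the lower.

Run:
```python
from h import *
d=lambda U,V:((U+.5)/6-.5+325,(V+.5)/6-.5+175)
c=lambda U,V:((U-402+.5)/6-.5+193,(V+.5)/6-.5+140)
A=lambda p,z:atz('top0',*p,z)
h=A(d(215,188),190);f=A(d(346,495),190);print('door',h,f,np.linalg.norm(h-f),np.degrees(np.arctan2(*(f-h)[1::-1])))
print('width',np.linalg.norm(A(d(203,190),190)-A(d(228,185),190)))
print('upper kn top',A(d(188,165),168))
Q=[A(c(*p),168) for p in[(466,66),(754,48),(772,388),(478,403)]]
for i in range(4):
    e=Q[(i+1)%4]-Q[i];print(Q[i].round(1),np.linalg.norm(e).round(1),np.degrees(np.arctan2(e[1],e[0])).round(1))
print('C',np.mean(Q,0))
print('pins',A(c(441,452),148),A(c(486,482),43))
s=[(545,272)]
print('scene pin?',ray('scene0',*np.array(s[0])*.7))
```

```text
door [ 563.09273771 -205.27423728  190.        ] [ 429.63644019 -258.61862067  190.        ] 143.72267249674942 -158.21270610712583
width 11.284146340994084
upper kn top [ 577.30235125 -197.65479616  168.        ]
[717.8 221.7 168. ] 133.1 -85.7
[727.7  89.  168. ] 159.8 -175.7
[568.4  76.9 168. ] 132.5 93.6
[560.1 209.1 168. ] 158.1 4.6
C [643.50610777 149.17100952 168.        ]
pins [540.59594375 229.13689666 148.        ] [541.00760885 228.9346601   43.        ]
scene pin? (array([1299.73429905,  -19.91820428,  571.4404102 ]), array([-0.86645828,  0.29568665, -0.48794435]))
```

Pins agree at two heights, about (540.8, 229), which is (-2, +8) mm from the mark and plausible. Next, a closer look at the pins and the door from the wrist camera.

```bash
cat >> h.py <<'E'
def Rot(yaw):
    c,s=np.cos(np.radians(yaw)),np.sin(np.radians(yaw)); return np.array([[c,s,0],[s,-c,0],[0,0,-1.]])
E
python3 - <<'E'
from h import *
print(readout.current_tool_rot(),readout.current_time_s())
for y in(4.5,184.5):print(robot.inverse_kinematics([455,222,190],Rot(y)))
for y in(21.8,201.8):print(robot.inverse_kinematics([500,-230,190],Rot(y)))
cm=imaging.camera_model('wrist');R=cv2.Rodrigues(np.array(cm['rvec'],float))[0];p=np.array(readout.current_position());T=np.array(readout.current_tool_rot())
print('cam in tool',T.T@(-R.T@np.array(cm['tvec']).ravel()-p), T.T@R.T)
E
```

```text
[[-9.74395643e-01  2.24839789e-01 -4.46629175e-04]
 [ 2.24840221e-01  9.74393044e-01 -2.25183898e-03]
 [-7.11106400e-05 -2.29460230e-03 -9.99997365e-01]] 0.1
[-57.62785192  27.5730319   43.50225273 106.04178991 -22.76993564
  55.41513028 -89.65435605]
[-29.42453791  22.6448912    1.32743395 105.22824371  -0.64735211
  52.13410126  66.69796037]
[ -7.77634295  33.41397736  48.9837705   99.45601145 -28.53982549
  60.42095276 -17.12773656]
[  2.46461904  28.90471672  30.73449929  99.16409836 -17.19839039
  56.66150073 151.41575407]
cam in tool [  66.91202833    0.30934761 -193.4805722 ] [[ 1.64472171e-03 -9.70762161e-01 -2.40037752e-01]
 [ 9.99998445e-01  1.44405735e-03  1.01185300e-03]
 [-6.35640329e-04 -2.40039043e-01  9.70763027e-01]]
```

Run:
```python
from h import *
hand.gripper_to(60,40)
robot.goto([460,223,255],Rot(4.5)); robot.wait(.3); a=snap('wrist','w_pin')
robot.goto([470,223,300],Rot(4.5)); robot.goto([490,-235,290],Rot(21.8)); robot.wait(.3); b=snap('wrist','w_door')
print(readout.current_time_s(),readout.current_joints(),load('w_pin')[0])
print(proj('w_pin',[[540.8,229,148],[540.8,229,43]]),proj('w_door',[[563,-205,190],[430,-258.6,190]]))
for n,i in(('w_pin',a),('w_door',b)): cv2.imwrite('pics/%sb.png'%n,cv2.resize(i[:,:,::-1],(800,600),interpolation=cv2.INTER_CUBIC))
```

```text
5.3917 [-11.34015724  28.625709    56.09361989  91.36587438 -24.54081175
  73.2535828  -19.44401013] [[370.24300386   0.         282.27985487]
 [  0.         370.24300386 211.02579424]
 [  0.           0.           1.        ]]
[[284.31405728  98.79039377]
 [283.8054195  104.36428638]] [[283.16405358 102.35781971]
 [283.0398427  277.27106913]]
```

View pics/w_pinb.png

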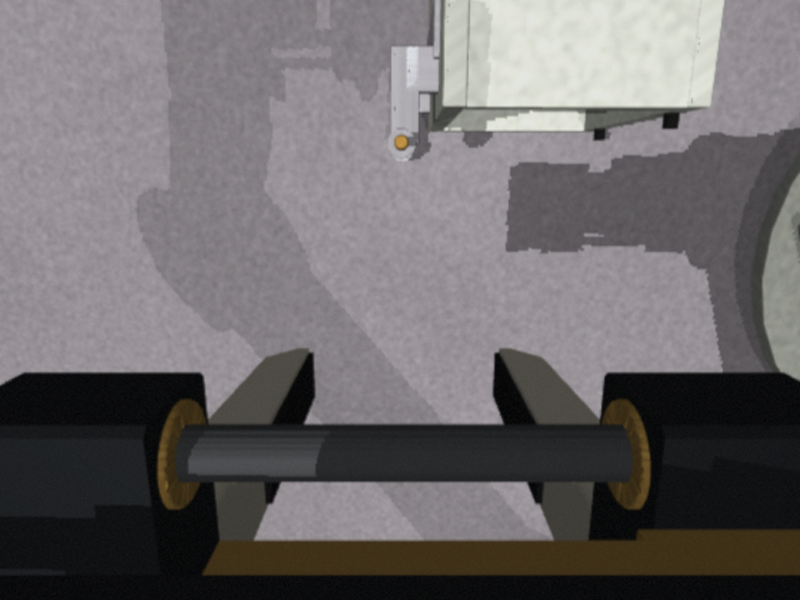

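View pics/w_doorb.png

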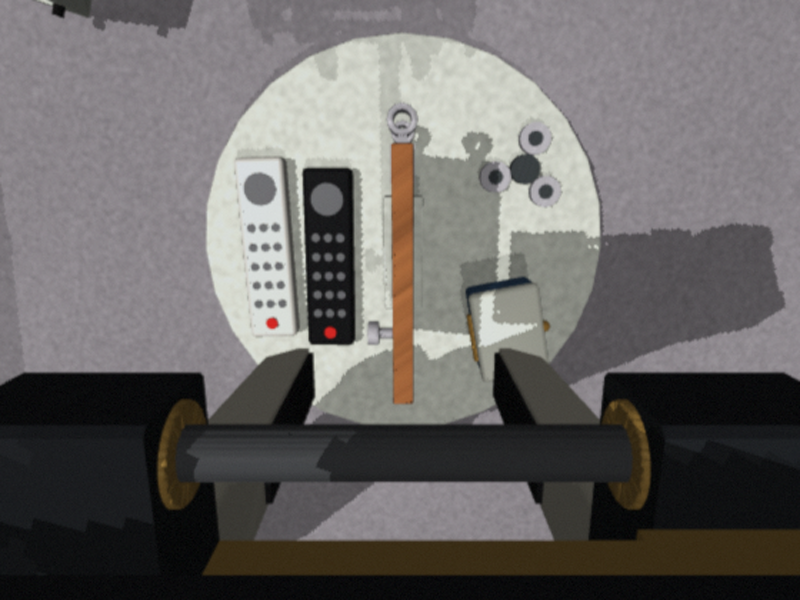

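Wrist views: the upper pin is at (401.5,142). The door strip runs from (402,142) to (402,404) and is well aligned with the tool. The knuckle is at (401.5,120), and the knob is at (375,332) on the expected side.

Run:
```python
from h import *
s=lambda U,V:((U+.5)*.7-.5,(V+.5)*.7-.5)
for z in(148,):print('pin',atz('w_pin',*s(401.5,142),z))
# cubby top edge: front-left corner, front-right, in image
q=[atz('w_pin',*s(*p),168) for p in[(441,106),(711,107)]];e=q[0]-q[1];print(q,np.linalg.norm(e),np.degrees(np.arctan2(e[1],e[0]))-90)
h=atz('w_door',*s(402,142),190);f=atz('w_door',*s(402.5,404),190);print('door',h,f,np.linalg.norm(h-f),np.degrees(np.arctan2(*(f-h)[1::-1])))
print('kn',atz('w_door',*s(401.5,120),168),'spot',(h+f)/2)
u=(f-h)/np.linalg.norm(f-h);print('kn pred',h-14*u)
```

```text
pin [540.24369547 231.61783238 148.        ]
[array([558.0143616 , 213.14408537, 168.        ]), array([568.48265785,  78.42830653, 168.        ])] 135.12189421235237 4.443327404728322
door [ 564.55921499 -202.80182589  190.        ] [ 424.93710384 -259.31397779  190.        ] 150.62522111064703 -157.9643230252901
kn [ 576.58790069 -197.58801196  168.        ] spot [ 494.74815941 -231.05790184  190.        ]
kn pred [ 577.53652079 -197.54925185  190.        ]
```

Run:
```python
from h import *
c=np.array([494.7,-231.1]);R=Rot(22.0)
robot.movel([*c,215],R,speed=150); robot.movel([*c,146],speed=80)
f0=np.array(readout.current_wrist_force())
print('F',f0)
hand.gripper_to(5,40); print(readout.current_opening(),readout.current_gripper_force(),readout.current_wrist_force())
robot.movel([*c,246],speed=60); robot.wait(.4)
print(readout.current_opening(),readout.current_wrist_force(),readout.current_ft_torque(),readout.current_position(),readout.current_time_s())
i=snap('wrist','w_held'); 
p=proj('w_held',[[*(c+89*np.array([np.cos(np.radians(22)),np.sin(np.radians(22))])),246-146+168]]);print(p)
cv2.imwrite('pics/w_heldb.png',cv2.resize(i[30:210,180:420,::-1],(800,600),interpolation=cv2.INTER_CUBIC))
```

```text
F [ 0.16708633 -0.34090315  0.12266028]
11.684807018635107 39.994491934776306 [ 0.59371554 -0.63249648 -0.52335069]
11.466934671113211 [ 0.19012711 -0.72497846 -2.72251309] [-0.05389826  0.15245791 -0.01209489] [ 494.68785141 -231.08438551  245.96396218] 10.0833
[[284.33348361  63.78524661]]
```

View pics/w_heldb.png

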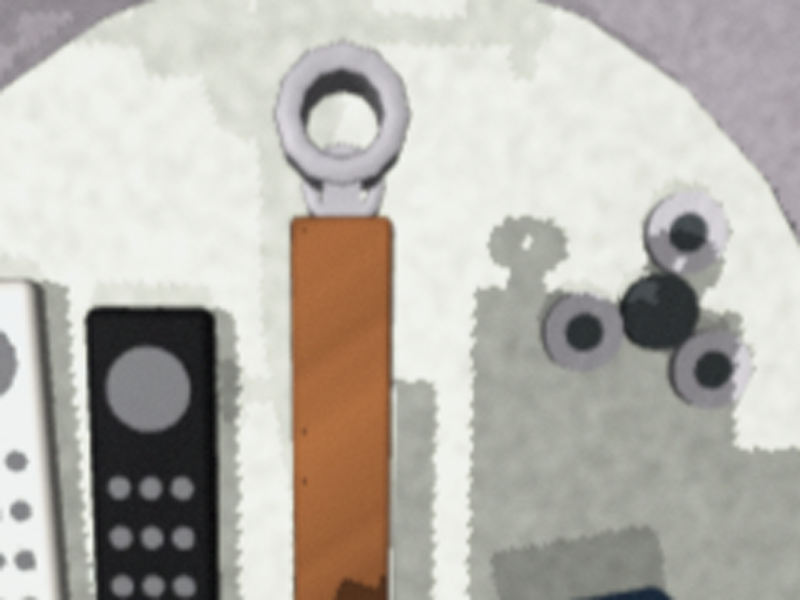

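Lifted, with the knuckle bore at (342,112) in the crop, i.e. pixel (282.4,63.4). The wrist camera sits nearly above the knuckle, so I can align the pin through the bore with that camera. Next I carry the door high and come in level from the front.

Run:
```python
from h import *
K=atz('w_held',282.4,63.4,268); T=np.array([494.7,-231.1,246]); off=Rot(22).T@(K-T); print('knuckle top in tool',off)
pin=atz('w_pin',(401.5+.5)*.7-.5,(142.5)*.7-.5,148)
R=Rot(4.5); t=(pin-R@off)[:2]; print('target tcp',t)
ax=R[:2,0]; a=t-60*ax
robot.movel([494.7,-231.1,310],speed=150)
robot.goto([*a,310],R); robot.movel([*a,161],speed=120); robot.movel([*t,161],speed=60); robot.wait(.4)
print(readout.current_wrist_force(),readout.current_position(),readout.current_time_s())
i=snap('wrist','w_app')
cv2.imwrite('pics/w_appb.png',cv2.resize(i[20:140,200:360,::-1],(800,600),interpolation=cv2.INTER_CUBIC))
np.savez('t.npz',t=t,off=off)
```

```text
knuckle top in tool [ 89.15563058  -0.84007017 -22.        ]
target tcp [451.42881309 223.7852817 ]
[-0.69078398 -0.64053368 -2.72729001] [451.35287967 223.84232749 161.05320381] 15.3417
```

View pics/w_appb.png

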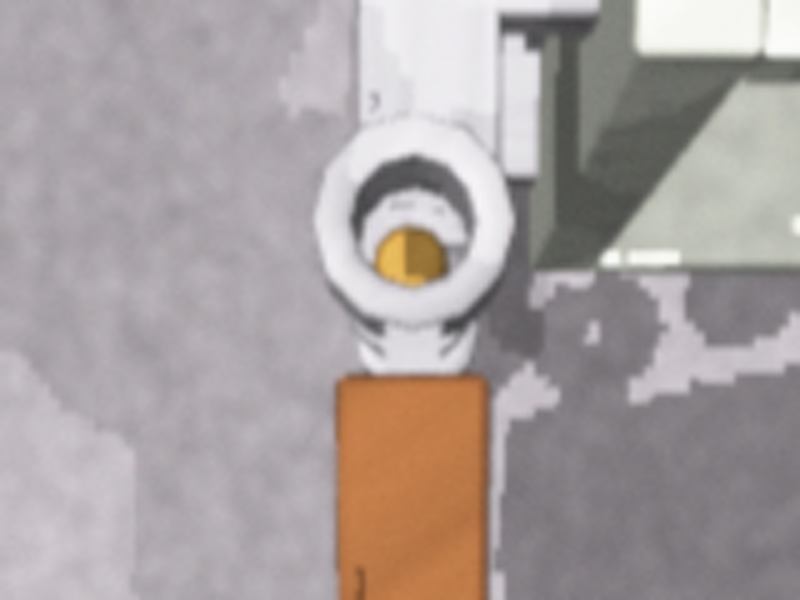

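Through the bore, the orange pin tip is centred at (411,262) in the crop and the knuckle at (414,220). I compare this with where the tube axis should project at z = 148, correct, and lower slowly while watching the force.

Run:
```python
from h import *
kn=atz('w_app',200+414.5/5-.5,20+220.5/5-.5,183); pin=atz('w_app',200+411.5/5-.5,20+262/5-.5,148)
d=(pin-kn)[:2]; print('kn',kn,'pin',pin,'corr',d)
t=np.load('t.npz')['t']+d; np.savez('t2.npz',t=t)
p=np.array(readout.current_position())
robot.movel([*t,150],speed=25); robot.wait(.3)
f0=np.array(readout.current_wrist_force()); print(f0)
for z in np.arange(148,126.5,-1):
    robot.movel([*t,z],speed=20); f=np.array(readout.current_wrist_force())-f0
    q=readout.current_position(); print(z,f.round(1),np.round(q,1),np.round(readout.current_ft_torque(),2))
    if np.linalg.norm(f)>5: break
print(readout.current_time_s())
```

```text
kn [539.86956386 231.49074557 183.        ] pin [540.6187839  231.87253543 148.        ] corr [0.74922003 0.38178986]
[-0.42070104 -0.49046448 -2.92415236]
148.0 [0.9 1.6 0.7] [452.  224.2 147.8] [-0.03  0.16 -0.02]
147.0 [1.2 1.2 0.8] [452.1 224.2 146.9] [-0.    0.17  0.01]
146.0 [1.1 0.1 0.6] [452.1 224.2 145.9] [-0.05  0.14 -0.  ]
145.0 [ 0.5 -0.1  0.2] [452.1 224.2 144.9] [-0.03  0.15  0.05]
144.0 [0.5 0.1 0.1] [452.1 224.2 143.9] [-0.04  0.11  0.02]
143.0 [0.2 0.3 0.2] [452.1 224.2 142.9] [-0.06  0.17 -0.01]
142.0 [1.  0.6 0.4] [452.1 224.2 141.9] [-0.03  0.15 -0.03]
141.0 [ 0.7  1.2 -0.2] [452.1 224.2 140.9] [-0.04  0.17 -0.08]
140.0 [-0.3  0.6  0.4] [452.1 224.2 139.9] [-0.04  0.17  0.01]
139.0 [ 0.7  0.7 -0.1] [452.1 224.2 138.9] [ 0.01  0.17 -0.07]
138.0 [0.2 0.5 0.1] [452.1 224.2 137.9] [0.03 0.13 0.03]
137.0 [0.4 0.6 0.2] [452.1 224.2 136.9] [ 0.01  0.17 -0.  ]
136.0 [1.  0.9 0.9] [452.1 224.2 135.9] [-0.    0.15 -0.01]
135.0 [ 1.1  0.5 -0.1] [452.1 224.1 134.9] [-0.03  0.13  0.01]
134.0 [1.  0.6 1.2] [452.1 224.1 133.9] [ 0.03  0.17 -0.01]
133.0 [ 0.6  1.3 -1. ] [452.1 224.2 132.9] [-0.    0.16 -0.01]
132.0 [ 0.1  0.2 -0.4] [452.1 224.1 131.9] [-0.03  0.17  0.05]
131.0 [ 0.5  1.4 -0.2] [452.1 224.2 130.9] [-0.04  0.15  0.02]
130.0 [-0.3  0.6 -0. ] [452.1 224.1 129.9] [-0.02  0.13 -0.03]
129.0 [ 0.4  1.1 -0.2] [452.1 224.1 128.9] [-0.01  0.27  0.05]
128.0 [1.7 0.  0.3] [452.2 224.2 128. ] [-0.02  0.15  0.02]
127.0 [-0.5 -0.   4. ] [452.3 224.2 127.3] [-0.01  0.31 -0.02]
21.7833
```

It seated cleanly, with contact at the expected height. I release, back off and check.

Run:
```python
from h import *
t=np.load('t2.npz')['t']
robot.movel([*t,127.8],speed=10)
hand.gripper_to(14.5,3); robot.wait(.3); hand.gripper_to(50); robot.wait(.6)
i=snap('wrist','w_rel')
robot.movel([*t,245],speed=120); robot.wait(.5)
j=snap('wrist','w_rel2'); print(readout.current_wrist_force(),readout.current_time_s())
cv2.imwrite('pics/relb.png',np.vstack([cv2.resize(k[:,:,::-1],(400,300),interpolation=cv2.INTER_AREA) for k in(i,j)]))
```

```text
[0.80829667 0.12340974 0.00582531] 25.7167
```

View pics/relb.png

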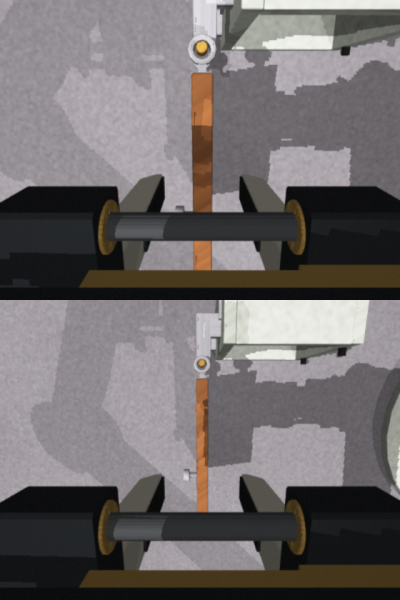

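The door hangs with the pin inside the upper knuckle at (201,364), open at a right angle and released. Next I push it shut with closed fingers on the outer face, above the knob.

Run:
```python
from h import *
t=np.load('t2.npz')['t'];off=np.load('t.npz')['off'];R=Rot(4.5);P=t+(R@off)[:2]
cx=R[:2,0];cy=np.array([-cx[1],cx[0]]);r=110
def pos(ph,gap):
    c,s=np.cos(np.radians(ph)),np.sin(np.radians(ph))
    return P+r*(-c*cx-s*cy)+(6+gap+17.5*c+7.5*s)*(-s*cx+c*cy)
hand.gripper_to(0,10)
a=pos(0,20); robot.movel([*a,245],speed=150); robot.movel([*a,128],speed=120); robot.wait(.3)
f0=np.array(readout.current_wrist_force())
robot.movel([*pos(0,3),128],speed=40)
for ph in [*range(2,84,4),*np.arange(84,94.1,1)]:
    robot.movel([*pos(ph,0),128],speed=60 if ph<80 else 20)
    f=(np.array(readout.current_wrist_force())-f0)[:2]
    if ph%8==2 or ph>=84: print(ph,f.round(1))
    if np.linalg.norm(f)>(6 if ph<86 else 2.5): break
robot.wait(.5);print(ph,np.array(readout.current_wrist_force())-f0,readout.current_time_s())
robot.movel([*pos(min(ph,90),25),128],speed=30);robot.wait(.3)
p=pos(90,40);robot.movel([*p,300],speed=120);robot.wait(.5)
i=snap('wrist','w_shut');j=snap('top','t_shut');print(readout.current_time_s())
cv2.imwrite('pics/shutb.png',np.hstack([cv2.resize(i[:,:,::-1],(400,300)),cv2.resize(j[140:245,180:320,::-1],(400,300),interpolation=cv2.INTER_CUBIC)]))
```

```text
2 [-1.1 -0.7]
10 [-0.5 -0.5]
18 [-0.6 -0.7]
26 [-0.8 -0.9]
34 [-0.5 -1.9]
42 [-0.7 -1.1]
50 [ 0.3 -0.4]
58 [ 0.  -0.2]
66 [-1.8  0. ]
74 [-0.3  0.2]
82 [-0.9 -0.1]
84.0 [ 0.1 -1.8]
85.0 [ 0.2 -1.1]
86.0 [ 0.  -0.6]
87.0 [-0.  -0.5]
88.0 [-0.5 -1.1]
89.0 [-0.4 -1.4]
90.0 [-1.4  0.1]
91.0 [-6.4  0.3]
91.0 [-6.22538461 -0.17611871  2.69349538] 38.0833
41.6333
```

View pics/shutb.png

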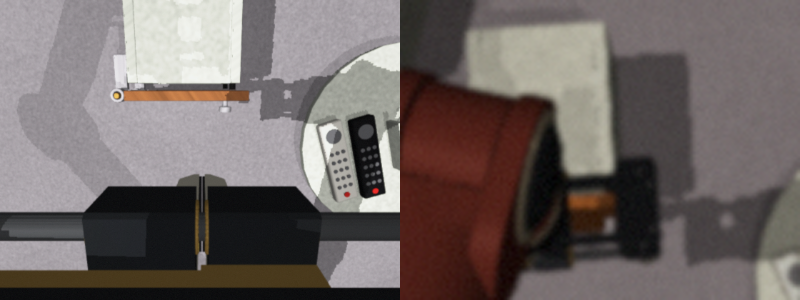

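The wrist view shows the door parallel to the cubby's front against the bumpers, with the pin in the knuckle at (117,95) and nothing touching it. Handing in.

```bash
python3 -c "
from h import *
print(robot.finish_job())"
```

```text
the job is handed in; nothing more can be done
None
```

The door is on both hinge pins, fully down, let go and pushed shut against the bumpers; the job was handed in at about 42 s of the 72 s limit, and the system returned no verdict.

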